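# Clear the phone-repair bench into its trays

### The job

Clear the repair bench: lay both phones, the yellow one from the sloped blue rest and the silver one from the board, flat and screen up in the large grey tray, side by side and not one on the other, setting them down gently rather than dropping them. Put the battery with the green band in the green bin and the one with the red band in the red bin. Leave everything else where it is.

Things in the scene. Friction and masses are not known exactly. Their poses are not given: they have to be found in the camera images.
- phone_yellow: Yellow keypad phone, 48 mm (its x) by 110 mm (its y) by 16 mm thick (z), about 100 g; origin at the centre of its back face, z out of the screen side, screen at the +y end. It starts on the sloped rest, lying crosswise on the slope, screen up, its +y along the rest's y and its +x pointing up the slope; its lower long edge leans on two small stops.
- phone_silver: Silver-grey keypad phone, 48 mm (its x) by 110 mm (its y) by 16 mm thick (z), about 100 g; origin at the centre of its back face, z out of the screen side, screen at the +y end. It starts flat on the cream board among the batteries, screen up, long side roughly along the robot's x.
- battery_green: flat black battery pack with a broad green band around it, 40 mm (its x) by 60 mm (its y) by 10 mm thick (its z); origin at the centre of its underside. It starts flat on the cream board, long side roughly along the robot's x.
- battery_red: flat black battery pack with a broad red band around it, 40 mm (its x) by 60 mm (its y) by 10 mm thick (its z); origin at the centre of its underside. It starts flat on the cream board, long side roughly along the robot's x.
- rest: Blue sloped rest, black rubber face, fixed; origin at the centre of its foot, z up. The face (160 mm up the slope, 150 mm along y) rises towards its +x at 35 degrees, passing 60 mm above the origin (14 to 106 mm high). Two stops 10 mm wide, 10 mm high off the face, at y = +46 and -46 mm below the phone's lower edge; the 82 mm between them are free for a finger.
- phone_tray: Large open grey plastic tray with a grey lining, fixed on the bench, outside 170 mm (its x) by 220 mm (its y) by 30 mm high, walls and floor 5 mm; origin at the centre of its underside on the bench, z up. Two phones fit with their long sides along the tray's x, at about y = +50 and -50 mm.
- green_bin: open square green bin fixed on the bench, outside 125 by 125 by 35 mm high, walls and floor 5 mm; origin at the centre of its underside on the bench, z up. The green and the red bin may stand either way round.
- red_bin: open square red bin fixed on the bench, outside 125 by 125 by 35 mm high, walls and floor 5 mm; origin at the centre of its underside on the bench, z up. The green and the red bin may stand either way round.
- screwdriver: Bystander: yellow-handled screwdriver 170 mm long lying on the bench along its x.
- solder_spool: Bystander: small spool with blue flanges, 48 mm across, 30 mm high, standing flat; origin under its centre.
- screw_bowl: Bystander: small white bowl, 70 mm across, 28 mm high; origin under its centre.
- flux_bottle: Bystander: white bottle with a red cap, 44 mm across, 100 mm high; origin under its centre.
- tape_roll: Bystander: small white roll of tape, 44 mm across, 19 mm high, lying flat; origin under its centre.
- charger: Bystander: black plug charger 45 by 60 by 30 mm high with two pins; origin under its centre.

How it is judged:
By the outcome, as a careful person would: the job done as asked, in the order asked, and still so for the second after the job is handed in, with the robot touching nothing.
It also fails if it takes over 72 s, if anything falls off the work surface, if the arm or the gripper's body presses on something with over 40 N, if the wrist force passes 120 N, or if a joint passes its speed limit or range.

### The arm

A 6-joint arm with a two-finger parallel gripper is mounted at the origin on the work surface. World frame = base frame: x ahead of the robot, y to its left, z up, the work surface at z = 0. Lengths are in mm, angles in rad, forces in N, time in s.
With the tool pointing down it reaches from about 275 to 1000 mm from the base axis. Payload 8.4 kg.
Tool frame: the origin (TCP) lies between the finger pads; the fingertips stand r.finger_overhang ahead of it and the grasp point (between the pads) is the TCP (r.finger_overhang is the distance from the TCP to the fingertips, in mm); z points along the fingers, y is the line along which they close (so a half turn about z gives the same grasp; the last joint's range is limited). The gripper opens to 85 mm and grips with 20 to 120 N. Pads are 22 mm wide; open, the fingers measure 114 mm over their backs; the gripper's body (76 mm by 85 mm) begins 54 mm behind the grasp point. The pads swing forward as they close: fully open they stand 13 mm farther back than shut.
Start: joints at [-1.336, 0.353, 1.633, -0, 1.155, -0.002], TCP at [146.619, -607.561, 250.281] pointing down, gripper open.
Joint ranges: [-2.63, 2.63], [-0.92, 2.1], [0.06, 2.66], [-1.3, 4.44], [0, 2.69], [-3.02, 3.02]. Speed limits (rad/s): [2.22, 2.22, 2.79, 3.14, 3.14, 3.14].

### API

Orientations are given as [roll, pitch, yaw] about the fixed x, y, z axes, in that order (R = Rz(yaw) Ry(pitch) Rx(roll)).
In Python, from rig import r, cams, sign_off gives the robot as it stands.
- The arm moves only by the shell command python3 -m crank 'ROWS' [FORCE]. ROWS is JSON, a list of rows, each a list of 7 numbers: the shift along the tool's x, y, z in m, then the turn, a rotation vector about the tool's x, y, z in rad, then the closure, from 0 (fully open) to 1 (shut). In form: [[dx, dy, dz, ax, ay, az, gripper], ...]. A call has 1 to 5 rows; each row is the pose to reach, as a shift and turn from the pose commanded when the call began, along the tool's axes at that moment; what a row does not reach only later rows make up. A row lasts 1/10 s, in which the tool goes at most 50 mm and 8.59 degrees, less where a joint would pass 70% of its speed; a pose out of reach is approached as far as the arm can. A call with a gripper value outside its range is refused whole. The fingers move at their own pace and stop on an object; FORCE is the grip in N (left out, the last holds). Time passes only in rows, so rows that repeat a pose let the fingers close. It gives the time, the measured TCP pose, the force, the opening and the grip force at its end, in the units of the state.
- r.sense(): the state, without advancing time (a new reading comes with each control period).
- cams.grab_frame(name): name is "side" or "top"; returns a dict with "image" (400x640x3 uint8, red, green, blue), "fx", "fy", "cx", "cy" (pixels), "D" ([k1, k2, p1, p2, k3] as OpenCV has them; the pictures are not rectified), "position" and "orientation" of the camera in the world. Camera axes: x right, y down, z forward; pixel columns grow to the right and rows downward; lengths in mm; the calibration is good to about 2 mm. A picture is of the moment at which its call begins. There is no depth.
- sign_off(): hands the job in; it is judged then, once.
The state is a dict: "clock": time; "qpos": joint angles; "qvel": joint speeds; "joint_efforts": joint torques, N m; "eef_pos": TCP position; "tcp_rot": TCP orientation; "contact_force": force on the tool from outside, world axes, zero at the start; "wrist_torque": the same for the moment, N m; "opening": opening from 0.0 (shut) to 1.0 (fully open); "grasp_force": force on a finger pad.
Only numpy, scipy, OpenCV 4.12 (cv2) and the standard library are available. Lean on these libraries where they do the work, as an engineer would, in place of code of your own. Each camera call takes 0.05 s, during which the arm holds its last target. There are 200 camera calls.

## Working session

There is one attempt and no reset: what is moved stays moved. The work goes in short steps, Python scripts to look and compute and a shell command to move; the robot and the scene stay as the last step left them, time stands still between calls to the robot, and variables do not carry over. Pictures are saved under pics/ and viewed, at most 10 in all, crops included, and the job is handed in when it is done.

```bash
ls; mkdir -p pics; python3 - <<'E'
from rig import r,cams
import cv2
print(r.sense(), r.finger_overhang)
for n in("top","side"):
    f=cams.grab_frame(n); cv2.imwrite(f"pics/{n}0.png",f["image"][:,:,::-1]); f.pop("image"); print(n,f)
E
```

```text
pics
{'clock': 0.0, 'qpos': array([-1.33634692e+00,  3.53642694e-01,  1.63415192e+00,  2.63369922e-05,
        1.15522182e+00, -2.39740001e-03]), 'qvel': array([-0.00070661,  0.00181469, -0.00013804, -0.00091927, -0.00062926,
       -0.00096936]), 'joint_efforts': array([-1.77004971e-03, -6.05254698e+01, -3.42070842e+01, -1.23486579e-04,
        9.04038985e-03,  2.19138542e-05]), 'eef_pos': array([ 146.54985427, -607.0953694 ,  249.5574709 ]), 'tcp_rot': array([-3.14016894e+00, -2.74934387e-05,  2.36836137e-01]), 'contact_force': array([-0.82429048, -0.18233721, -0.25602463]), 'wrist_torque': array([ 0.0076798 , -0.02349992, -0.02005   ]), 'grasp_force': 0.0, 'opening': 0.9996310160321557} 19.0
top {'fx': 371.3300325128478, 'fy': 371.3300325128478, 'cx': 316.78865193236294, 'cy': 195.70890068493426, 'D': array([-0.04335702,  0.        ,  0.        ,  0.        ,  0.        ]), 'position': array([ 360.80443637,  -78.94839013, 1066.04666768]), 'orientation': array([-2.94238646e+00, -1.54062869e-03, -1.44932220e+00])}
side {'fx': 447.67473253579794, 'fy': 447.67473253579794, 'cx': 309.5250591317316, 'cy': 201.82807288560264, 'D': array([0.0099206, 0.       , 0.       , 0.       , 0.       ]), 'position': array([239.6694523 , 916.59607664, 981.41661953]), 'orientation': array([-2.29093446,  0.01743514, -2.84098874])}
```

View pics/top0.png

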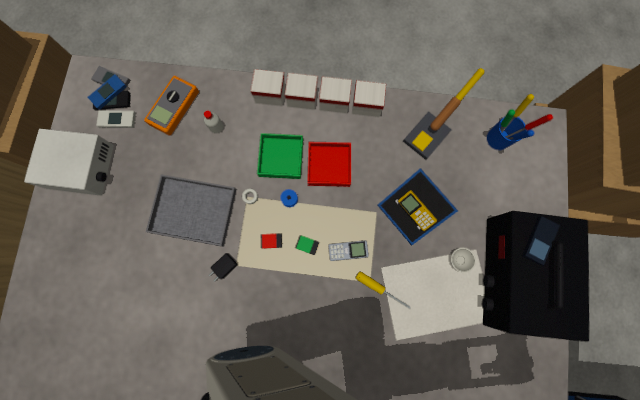

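View pics/side0.png

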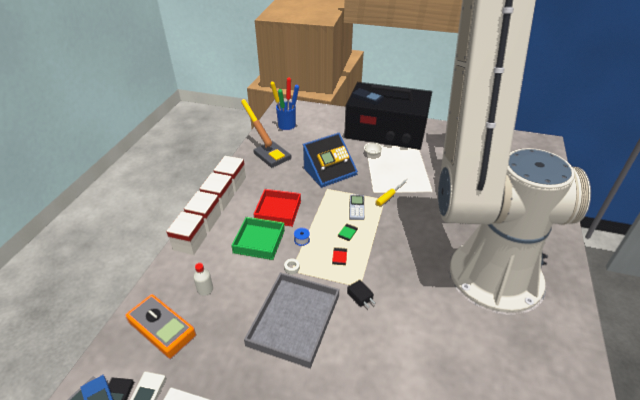

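The top view shows the tray at (192,210), green bin (281,156), red bin (330,163), red battery (271,241), green battery (307,244), silver phone (348,250), and the yellow phone on the rest at (417,210). Next I'll enlarge it.

```bash
cat > h.py <<'E'
import numpy as np, cv2
from scipy.spatial.transform import Rotation as Ro
from rig import r,cams
def cam(n):
    f=cams.grab_frame(n); f["R"]=Ro.from_euler("xyz",f["orientation"]).as_matrix()
    f["K"]=np.array([[f["fx"],0,f["cx"]],[0,f["fy"],f["cy"]],[0,0,1]]); return f
def ray(f,p):
    u=cv2.undistortPoints(np.array(p,float).reshape(-1,1,2),f["K"],f["D"]).reshape(-1,2)
    return np.c_[u,np.ones(len(u))]@f["R"].T
def onz(f,p,z):
    d=ray(f,p); return f["position"]+d*((z-f["position"][2])/d[:,2])[:,None]
def proj(f,P):
    Rt=f["R"].T; return cv2.projectPoints(np.array(P,float).reshape(-1,1,3),cv2.Rodrigues(Rt)[0],-Rt@f["position"],f["K"],f["D"])[0].reshape(-1,2)
def crop(f,x0,y0,x1,y1,s,name):
    im=cv2.resize(f["image"][y0:y1,x0:x1,::-1],None,fx=s,fy=s,interpolation=cv2.INTER_CUBIC)
    for x in range((x0+9)//10*10,x1,10): cv2.putText(im,str(x) if x%20==0 else "|",(int((x-x0+.5)*s)-10,8),0,.32,(255,255,255),1)
    for y in range((y0+9)//10*10,y1,10): cv2.putText(im,str(y)+"-",(0,int((y-y0+.5)*s)+4),0,.32,(255,255,255),1)
    cv2.imwrite("pics/"+name,im)
E
python3 - <<'E'
from h import *
f=cam("top"); crop(f,235,165,475,295,3.33,"c1.png")
g=cam("side"); crop(g,290,125,400,275,4,"c2.png")
E
```

```text
(no output)
```

View pics/c1.png

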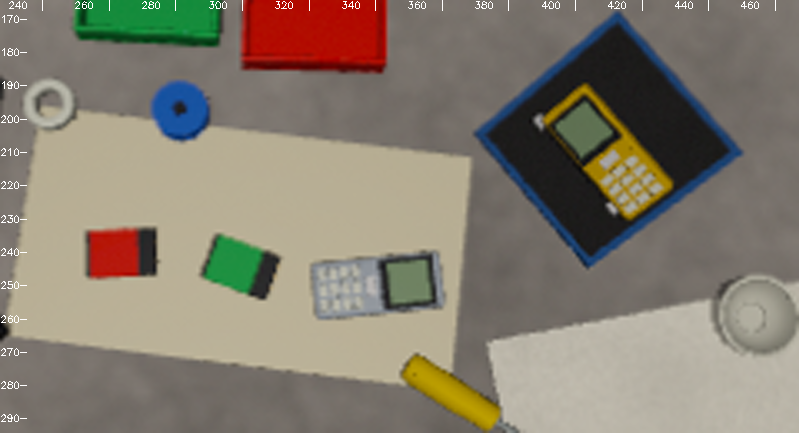

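View pics/c2.png

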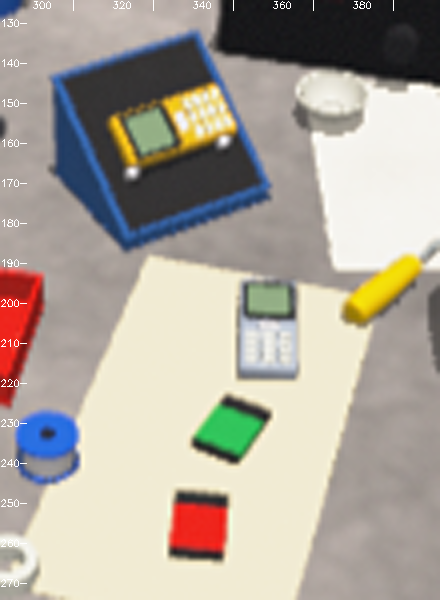

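```bash
cat > fit.py <<'E'
from h import *
from scipy.optimize import least_squares
import json
T,S=cam("top"),cam("side")
t=lambda L:np.array(L)/3.33+[235,165]-.35
s=lambda L:np.array(L)/4+[290,125]-.4
def rect(w,l,z): return np.array([[a*w/2,b*l/2,z] for a,b in((1,1),(1,-1),(-1,-1),(-1,1))])
def place(m,p):
    c,q=np.cos(p[2]),np.sin(p[2]); return m@np.array([[c,q,0],[-q,c,0],[0,0,1]])+[p[0],p[1],0]
def fit(name,m,tp,sp):
    best=None
    for y0 in np.arange(-3,3.2,.5):
        c=onz(T,tp,m[0,2]).mean(0)
        f=lambda p:np.r_[(proj(T,place(m,p))-tp).ravel(),(proj(S,place(m,p))-sp).ravel()]
        o=least_squares(f,[c[0],c[1],y0],loss="soft_l1",x_scale=[10,10,.1])
        if best is None or o.cost<best.cost: best=o
    e=f(best.x).reshape(-1,2)
    # per-camera metric corners at same z
    print(name,best.x.round(2),"px err T",e[:4].round(1).tolist(),"S",e[4:].round(1).tolist()); return best.x
# corner order: (+x+y),(+x-y),(-x-y),(-x+y)
rest=np.array([[65.5,75,106],[65.5,-75,106],[-65.5,-75,14],[-65.5,75,14.]])
fit("rest",rest,t([[617,13],[741,152],[588,267],[476,133]]),s([[55,77],[197,35],[268,187],[125,245]]))
# screen end = +y; silver screen at image right
fit("silver",rect(48,110,17),t([[439,251],[310,263],[317,318],[444,305]])[[3,2,1,0]],s([[297,280],[298,376],[238,376],[242,282]]))
for z in (10,12): 
  fit("red",rect(40,60,z),t([[87,278],[157,275],[156,228],[86,232]])[[1,0,3,2]],s([[228,494],[226,558],[170,557],[176,491]]))
  fit("green",rect(40,60,z),t([[266,299],[202,277],[218,234],[279,255]]),s([[271,411],[238,461],[194,443],[227,396]]))
fit("tray",rect(170,220,30),np.array([[163,177],[236,183],[224,245],[148,231.]]),np.array([[246,344],[278,274],[338,290],[310,363.]]))
fit("gbin",rect(125,125,35),np.array([[262,134],[303,135],[302,179],[258,176.]]),np.array([[233,249],[245,219],[285,225],[273,258.]]))
fit("rbin",rect(125,125,35),np.array([[310,142],[351,143],[351,186],[308,185.]]),np.array([[255,219],[260,190],[300,195],[294,223.]]))
E
python3 fit.py
```

```text
rest [ 563.85 -329.05   -7.05] px err T [[-0.8, -0.9], [-0.2, 0.3], [0.1, -0.3], [-0.7, -0.7]] S [[-0.4, -0.5], [0.9, -1.7], [1.8, -0.2], [0.8, -1.4]]
silver [ 428.67 -158.67    3.36] px err T [[-0.2, 0.1], [-1.2, -0.1], [-0.7, -0.8], [-0.6, -0.8]] S [[0.8, -0.7], [0.8, -2.1], [0.5, -2.8], [0.1, -1.8]]
red [429.24  60.3    3.32] px err T [[-0.5, -0.7], [-0.7, -0.3], [-0.9, -0.7], [-0.8, -0.7]] S [[1.3, -0.6], [0.6, -1.1], [0.6, -2.0], [0.7, -0.9]]
green [430.15 -42.13  -3.34] px err T [[-0.5, -0.1], [-1.4, -0.3], [-1.6, -0.8], [0.1, -0.4]] S [[1.0, -0.8], [1.1, -0.9], [0.1, -0.8], [0.3, -1.3]]
red [429.1   60.53  -2.96] px err T [[-0.7, -0.7], [-0.9, -0.4], [-1.0, -0.7], [-1.0, -0.7]] S [[1.3, -1.0], [0.7, -1.5], [0.6, -2.4], [0.7, -1.3]]
green [430.01 -41.74   2.94] px err T [[-0.6, -0.1], [-1.6, -0.3], [-1.8, -0.8], [-0.0, -0.4]] S [[1.1, -1.2], [1.1, -1.3], [0.1, -1.2], [0.3, -1.6]]
tray [ 4.9002e+02  2.9842e+02 -2.0000e-02] px err T [[-3.8, -3.2], [-2.7, 1.3], [-2.0, -1.8], [-2.2, 0.7]] S [[-1.3, -4.0], [0.4, -2.2], [0.2, -3.1], [2.3, -2.7]]
gbin [6.7483e+02 6.6190e+01 9.0000e-02] px err T [[-2.5, -0.2], [-1.0, -0.1], [-1.6, -2.8], [-1.1, -1.0]] S [[0.1, -3.8], [1.5, -2.8], [0.6, -3.5], [1.8, -6.7]]
rbin [667.04 -77.96  -6.17] px err T [[-2.7, 0.4], [-0.9, -0.3], [-0.3, -1.7], [-1.1, -0.9]] S [[0.0, -5.4], [5.3, -1.6], [2.1, -2.6], [0.2, -4.8]]
```

```bash
cat > go.py <<'E'
from h import *
def goto(P,R,msg=""):
    s=r.sense(); R0=Ro.from_euler("xyz",s["tcp_rot"]); 
    d=R0.inv().apply(np.array(P)-s["eef_pos"])/1000; w=(R0.inv()*R).as_rotvec()
    print(msg,"shift",d.round(4),"rot",w.round(3),"| dist",(np.linalg.norm(d)*1000).round(),"deg",np.degrees(np.linalg.norm(w)).round(1))
def down(psi): return Ro.from_euler("xyz",[np.pi,0,psi])
def st():
    s=r.sense(); print("t",round(s["clock"],2),"p",s["eef_pos"].round(1),"rpy",s["tcp_rot"].round(3),"F",s["contact_force"].round(1),"open",round(s["opening"],3),"grip",round(s["grasp_force"],1),"q",s["qpos"].round(2))
th=-0.767; up=np.array([np.cos(th),np.sin(th),0]); a=np.radians(35)
sl=up*np.cos(a)+[0,0,np.sin(a)]; n=-up*np.sin(a)+[0,0,np.cos(a)]; yv=np.cross(n,sl)
C0=np.array([563.9,-329,60])
RY=Ro.from_matrix(np.c_[np.cross(sl,-n),sl,-n])  # tool y up slope, z into face
E
python3 - <<'E'
from go import *
t=lambda L:np.array(L)/3.33+[235,165]-.35
s=lambda L:np.array(L)/4+[290,125]-.4
for nm,px in(("top",t([[585,84],[672,184],[630,220],[545,118]])),("side",s([[110,123],[220,85],[238,128],[130,165]]))):
    f=cam(nm); d=ray(f,px); c=C0+16*n
    k=((c-f["position"])@n)/(d@n); Q=f["position"]+d*k[:,None]-c
    print(nm,"u",(Q@sl).round(1),(Q@sl).mean().round(1),"v",(Q@yv).round(1),(Q@yv).mean().round(1))
st(); print(RY.as_euler("xyz"))
E
```

```text
top u [ 26.3  26.  -20.4 -18.2] 3.4 v [ 44.4 -60.8 -63.5  44.1] -8.9
side u [ 18.5  19.3 -23.  -22.5] -1.9 v [ 52.3 -59.9 -57.7  51.8] -3.4
t 0.4 p [ 146.6 -607.5  250.2] rpy [-3.141 -0.     0.237] F [-0.6 -1.9  0.5] open 1.001 grip 0.0 q [-1.34  0.35  1.63  0.    1.16 -0.  ]
[2.53072742 0.         0.80379633]
```

```bash
python3 - <<'E'
from go import *
c=C0+1*sl-5*yv
print("phone c",c, "grasp",c+22*n,"appr",c+100*n)
goto(c+100*n,RY)
E
```

```text
phone c [ 561.01989418 -333.16845301   60.57357644] grasp [ 551.9344959  -324.41136083   78.59492141] appr [ 519.72262928 -293.36348856  142.48878087]
 shift [ 0.4364 -0.2178  0.1078] rot [-0.594  0.173 -0.549] | dist 499.0 deg 47.4
```

```bash
python3 -m crank '[[0.22,-0.11,0.0,0,0,0,0.1],[0.22,-0.11,0.0,0,0,0,0.1],[0.22,-0.11,0.0,0,0,0,0.1],[0.22,-0.11,0.0,0,0,0,0.1],[0.22,-0.11,0.0,0,0,0,0.1]]' 40; python3 - <<'E'
from go import *
c=C0+1*sl-5*yv
st();goto(c+100*n,RY)
E
```

```text
clock: 0.9
eef_pos: [336.0, -447.4, 250.5]
tcp_rot: [3.141, -0.0, 0.237]
contact_force: [0.6, -0.6, -1.3]
opening: 0.903
grasp_force: 0.0
t 0.9 p [ 336.  -447.4  250.5] rpy [ 3.141 -0.     0.237] F [ 0.6 -0.6 -1.3] open 0.903 grip 0.0 q [-0.93  0.25  1.78  0.    1.11  0.4 ]
 shift [ 0.2147 -0.1067  0.108 ] rot [-0.594  0.173 -0.549] | dist 263.0 deg 47.4
```

```bash
python3 -m crank '[[0.21,-0.107,0.1,-0.594,0.173,-0.549,0.24],[0.21,-0.107,0.1,-0.594,0.173,-0.549,0.24],[0.21,-0.107,0.1,-0.594,0.173,-0.549,0.24],[0.21,-0.107,0.1,-0.594,0.173,-0.549,0.24],[0.21,-0.107,0.1,-0.594,0.173,-0.549,0.24]]'; python3 - <<'E'
from go import *
c=C0+1*sl-5*yv
st();goto(c+100*n,RY);goto(c+60*n,RY)
E
```

```text
clock: 1.4
eef_pos: [489.6, -316.8, 161.6]
tcp_rot: [2.637, -0.014, 0.695]
contact_force: [-1.0, -1.3, 0.8]
opening: 0.76
grasp_force: 0.0
t 1.4 p [ 489.6 -316.8  161.6] rpy [ 2.637 -0.014  0.695] F [-1.  -1.3  0.8] open 0.76 grip 0.0 q [-0.48  0.25  2.14 -0.57  0.33  0.9 ]
 shift [ 0.0378 -0.0084  0.0178] rot [-0.106  0.046 -0.1  ] | dist 43.0 deg 8.7
 shift [ 0.0399 -0.0043  0.0575] rot [-0.106  0.046 -0.1  ] | dist 70.0 deg 8.7
```

```bash
python3 -m crank '[[0.038,-0.008,0.018,-0.106,0.046,-0.1,0.24],[0.038,-0.008,0.018,-0.106,0.046,-0.1,0.24],[0.04,-0.004,0.057,-0.106,0.046,-0.1,0.24],[0.04,-0.004,0.057,-0.106,0.046,-0.1,0.24],[0.04,-0.004,0.057,-0.106,0.046,-0.1,0.24]]'; python3 - <<'E'
from go import *
c=C0+1*sl-5*yv
st();goto(c+22*n,RY)
f=cam("side");g=cam("top");
crop(f,280,90,400,210,4,"a.png");crop(g,360,150,480,270,4,"b.png")
cv2.imwrite("pics/ab.png",np.hstack([cv2.imread("pics/a.png"),cv2.imread("pics/b.png")])[:,:,:][:, ::1]); 
im=cv2.imread("pics/ab.png"); cv2.imwrite("pics/ab.png",cv2.resize(im,(800,400)))
E
```

```text
clock: 1.9
eef_pos: [538.0, -314.5, 117.4]
tcp_rot: [2.548, 0.002, 0.795]
contact_force: [0.7, -0.2, 0.9]
opening: 0.76
grasp_force: 0.0
t 1.9 p [ 538.  -314.5  117.4] rpy [2.548e+00 2.000e-03 7.950e-01] F [ 0.7 -0.2  0.9] open 0.76 grip 0.0 q [-0.43  0.38  2.14 -1.29  0.2   1.58]
 shift [ 0.0028 -0.0077  0.0416] rot [-0.017  0.006 -0.006] | dist 42.0 deg 1.1
```

View pics/ab.png

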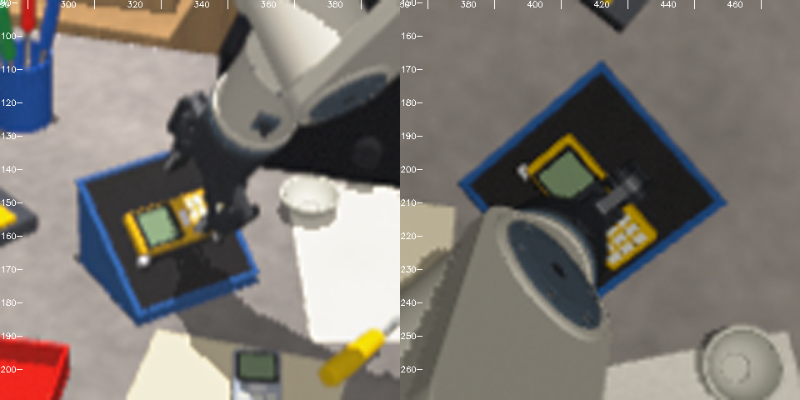

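The views show the gripper squarely over the yellow phone, but joint 4 is at its limit (-1.29). The tool can lean along the phone's length, so I'll back off, lean 16°, and come in again.

```bash
cat >> go.py <<'E'
cy=C0+1*sl-5*yv
B=0.28
RL=RY*Ro.from_rotvec([0,B,0])
E
python3 - <<'E'
from go import *
e=lambda x,y:RY*Ro.from_rotvec([x,0,0])*Ro.from_rotvec([0,y,0])
goto(cy+110*n,e(.25,.0),"A");goto(cy+110*n,e(.25,.14),"B");goto(cy+110*n,e(.2,.28),"C");goto(cy+110*n,RL,"D")
E
```

```text
A shift [ 0.0028 -0.0103 -0.0453] rot [ 0.235  0.007 -0.003] | dist 46.0 deg 13.5
B shift [ 0.0028 -0.0103 -0.0453] rot [0.235 0.146 0.013] | dist 46.0 deg 15.9
C shift [ 0.0028 -0.0103 -0.0453] rot [0.185 0.286 0.023] | dist 46.0 deg 19.5
D shift [ 0.0028 -0.0103 -0.0453] rot [-0.014  0.287 -0.005] | dist 46.0 deg 16.5
```

```bash
python3 -m crank '[[0.003,-0.01,-0.045,0.235,0,0,0.24],[0.003,-0.01,-0.045,0.235,0,0,0.24],[0.003,-0.01,-0.045,0.235,0.146,0.013,0.24],[0.003,-0.01,-0.045,0.235,0.146,0.013,0.24],[0.003,-0.01,-0.045,0.185,0.286,0.023,0.24]]'; python3 - <<'E'
from go import *
st();goto(cy+110*n,RL,"D");goto(cy+60*n,RL,"E")
E
```

```text
clock: 2.5
eef_pos: [511.3, -297.9, 144.1]
tcp_rot: [2.703, -0.049, 0.814]
contact_force: [-0.6, 1.3, -0.6]
opening: 0.761
grasp_force: 0.0
t 2.5 p [ 511.3 -297.9  144.1] rpy [ 2.703 -0.049  0.814] F [-0.6  1.3 -0.6] open 0.761 grip 0.0 q [-0.49  0.29  2.11 -0.22  0.32  0.47]
D shift [ 0.0095  0.0002 -0.0067] rot [-0.169  0.232 -0.039] | dist 12.0 deg 16.6
E shift [0.0072 0.0088 0.0425] rot [-0.169  0.232 -0.039] | dist 44.0 deg 16.6
```

```bash
python3 -m crank '[[0.009,0,-0.007,0.03,0.232,0.0,0.24],[0.009,0,-0.007,0.03,0.232,0.0,0.24],[0.009,0,-0.007,0,0.232,0,0.24],[0.009,0,-0.007,-0.169,0.232,-0.039,0.24],[0.009,0,-0.007,-0.169,0.232,-0.039,0.24]]'; python3 - <<'E'
from go import *
st();goto(cy+110*n,RL,"D");goto(cy+60*n,RL,"E");goto(cy+21*n,RL,"F")
E
```

```text
clock: 3.0
eef_pos: [519.0, -278.8, 147.6]
tcp_rot: [2.646, -0.236, 0.933]
contact_force: [0.7, 1.2, 0.4]
opening: 0.759
grasp_force: 0.0
t 3.0 p [ 519.  -278.8  147.6] rpy [ 2.646 -0.236  0.933] F [0.7 1.2 0.4] open 0.759 grip 0.0 q [-0.6   0.28  2.16  0.8   0.26 -0.63]
D shift [-0.0095  0.0058 -0.0031] rot [-0.127  0.011 -0.032] | dist 12.0 deg 7.5
E shift [-0.0227  0.0123  0.0447] rot [-0.127  0.011 -0.032] | dist 52.0 deg 7.5
F shift [-0.033   0.0174  0.082 ] rot [-0.127  0.011 -0.032] | dist 90.0 deg 7.5
```

```bash
python3 -m crank '[[-0.009,0.006,-0.003,-0.127,0.011,-0.032,0.24],[-0.009,0.006,-0.003,-0.127,0.011,-0.032,0.24],[-0.023,0.012,0.045,-0.127,0.011,-0.032,0.24],[-0.023,0.012,0.045,-0.127,0.011,-0.032,0.24],[-0.023,0.012,0.045,-0.127,0.011,-0.032,0.24]]'; python3 - <<'E'
from go import *
st();goto(cy+60*n,RL,"E");goto(cy+21*n,RL,"F")
E
```

```text
clock: 3.5
eef_pos: [536.5, -300.3, 119.1]
tcp_rot: [2.522, -0.242, 0.973]
contact_force: [1.0, 1.2, 0.3]
opening: 0.759
grasp_force: 0.0
t 3.5 p [ 536.5 -300.3  119.1] rpy [ 2.522 -0.242  0.973] F [1.  1.2 0.3] open 0.759 grip 0.0 q [-0.62  0.37  2.2   1.85  0.22 -1.73]
E shift [-0.0096 -0.0003  0.0087] rot [-0.011 -0.015 -0.003] | dist 13.0 deg 1.1
F shift [-0.0209  0.0002  0.0461] rot [-0.011 -0.015 -0.003] | dist 51.0 deg 1.1
```

```bash
python3 -m crank '[[-0.01,0,0.008,-0.011,-0.015,-0.003,0.24],[-0.01,0,0.008,-0.011,-0.015,-0.003,0.24],[-0.016,0,0.026,-0.011,-0.015,-0.003,0.24],[-0.018,0,0.036,-0.011,-0.015,-0.003,0.24],[-0.018,0,0.036,-0.011,-0.015,-0.003,0.24]]'; python3 - <<'E'
from go import *
st();goto(cy+21*n,RL,"F")
E
```

```text
clock: 4.0
eef_pos: [547.8, -319.9, 85.3]
tcp_rot: [2.516, -0.23, 0.965]
contact_force: [0.3, -0.1, -0.1]
opening: 0.763
grasp_force: 0.0
t 4.0 p [ 547.8 -319.9   85.3] rpy [ 2.516 -0.23   0.965] F [ 0.3 -0.1 -0.1] open 0.763 grip 0.0 q [-0.63  0.47  2.17  2.13  0.24 -2.03]
F shift [-0.0031  0.0012  0.0095] rot [-0.003 -0.    -0.003] | dist 10.0 deg 0.2
```

```bash
python3 -m crank '[[-0.002,0.001,0.005,0,0,0,0.24],[-0.003,0.001,0.009,0,0,0,0.24],[-0.003,0.001,0.009,0,0,0,0.24]]'; python3 -m crank '[[0,0,0,0,0,0,0.4],[0,0,0,0,0,0,0.45],[0,0,0,0,0,0,0.55],[0,0,0,0,0,0,0.6],[0,0,0,0,0,0,0.6]]' 40; python3 - <<'E'
from go import *
st();goto(cy+21*n,RL,"F")
f=cam("side"); crop(f,280,90,400,210,4,"a2.png")
E
```

```text
clock: 4.3
eef_pos: [551.8, -324.6, 78.0]
tcp_rot: [2.516, -0.23, 0.964]
contact_force: [-0.0, -0.5, 0.1]
opening: 0.762
grasp_force: 0.0
clock: 4.8
eef_pos: [551.4, -324.4, 78.2]
tcp_rot: [2.516, -0.23, 0.964]
contact_force: [-3.8, 1.9, 5.6]
opening: 0.549
grasp_force: 40.0
t 4.8 p [ 551.4 -324.4   78.2] rpy [ 2.516 -0.23   0.964] F [-3.8  1.9  5.6] open 0.549 grip 40.0 q [-0.64  0.49  2.16  2.16  0.25 -2.06]
F shift [0.0001 0.0006 0.0009] rot [-0.003  0.    -0.004] | dist 1.0 deg 0.3
```

View pics/a2.png

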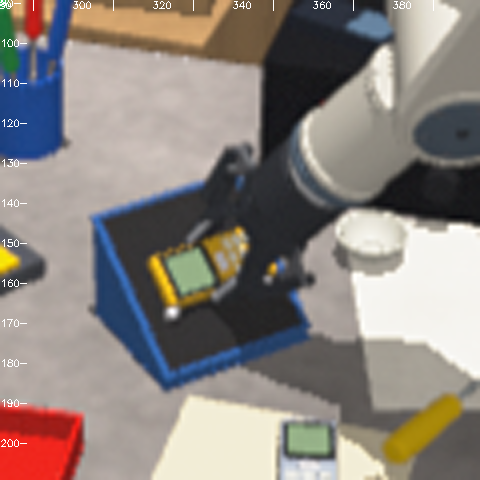

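Side view: fingers straddle the yellow phone's long edges, holding it (opening 0.55 ≈ 47 mm, 40 N). Now I'll lift it off along the face normal.

```bash
python3 -m crank '[[0.003,0,-0.01,0,0,0,0.6],[0.006,0,-0.02,0,0,0,0.6],[0.014,0,-0.05,0,0,0,0.6],[0.022,0,-0.08,0,0,0,0.6],[0.028,0,-0.1,0,0,0,0.6]]' 60; cat >> go.py <<'E'
tray=np.array([490.,298.4]); tt=-0.02
tx=np.array([np.cos(tt),np.sin(tt),0]); ty=np.array([-np.sin(tt),np.cos(tt),0])
RP=Ro.from_matrix(np.c_[-ty,tx,[0,0,1]])     # phone flat, +y along tray x
RT=RP*Ro.from_matrix(np.c_[sl,yv,n]).inv()*Ro.from_euler("xyz",[2.516,-.230,.964])
E
python3 - <<'E'
from go import *
st(); print(RT.as_euler("xyz"))
P=np.r_[tray,0]+50*ty
goto([500,-120,240],RT,"mid"); goto(P+[0,0,120],RT,"over")
goto([500,-260,240],Ro.from_euler("xyz",r.sense()["tcp_rot"]),"up")
E
```

```text
clock: 5.35
eef_pos: [507.9, -283.6, 163.3]
tcp_rot: [2.516, -0.23, 0.964]
contact_force: [-0.4, 0.6, -0.6]
opening: 0.539
grasp_force: 64.8
t 5.35 p [ 507.9 -283.6  163.3] rpy [ 2.516 -0.23   0.964] F [-0.4  0.6 -0.6] open 0.539 grip 64.8 q [-0.62  0.24  2.25  1.46  0.19 -1.34]
[-3.13725889 -0.27945863 -0.02367563]
mid shift [ 0.1439 -0.0546 -0.095 ] rot [ 0.332 -0.249  0.926] | dist 181.0 deg 58.1
over shift [ 0.4862 -0.3962 -0.0908] rot [ 0.332 -0.249  0.926] | dist 634.0 deg 58.1
up shift [ 0.032   0.0255 -0.0695] rot [0. 0. 0.] | dist 81.0 deg 0.0
```

```bash
python3 -m crank '[[0.032,0.025,-0.07,0.15,-0.1,0.1,0.6],[0.032,0.025,-0.07,0.25,-0.2,0.3,0.6],[0.07,0,-0.08,0.332,-0.249,0.6,0.6],[0.144,-0.055,-0.095,0.332,-0.249,0.926,0.6],[0.144,-0.055,-0.095,0.332,-0.249,0.926,0.6]]'; python3 - <<'E'
from go import *
st()
P=np.r_[tray,0]+50*ty
goto([500,-20,240],RT,"mid"); goto(P+[0,0,120],RT,"over")
E
```

```text
clock: 5.85
eef_pos: [515.9, -216.4, 203.3]
tcp_rot: [2.647, -0.326, 0.848]
contact_force: [-0.0, -0.1, -1.4]
opening: 0.546
grasp_force: 64.9
t 5.85 p [ 515.9 -216.4  203.3] rpy [ 2.647 -0.326  0.848] F [-0.  -0.1 -1.4] open 0.546 grip 64.9 q [-0.5   0.12  2.21  0.62  0.3  -0.24]
mid shift [ 0.1412 -0.1292 -0.0594] rot [ 0.21  -0.243  0.796] | dist 200.0 deg 49.2
over shift [ 0.3588 -0.4447 -0.0021] rot [ 0.21  -0.243  0.796] | dist 571.0 deg 49.2
```

```bash
python3 -m crank '[[0.14,-0.129,-0.06,0.21,-0.243,0.796,0.6],[0.14,-0.129,-0.06,0.21,-0.243,0.796,0.6],[0.14,-0.129,-0.06,0.21,-0.243,0.796,0.6],[0.14,-0.129,-0.06,0.21,-0.243,0.796,0.6],[0.14,-0.129,-0.06,0.21,-0.243,0.796,0.6]]'; python3 - <<'E'
from go import *
st()
P=np.r_[tray,0]+50*ty
goto([500,160,200],RT,"mid"); goto(P+[0,0,120],RT,"over")
E
```

```text
clock: 6.35
eef_pos: [507.9, -96.1, 223.1]
tcp_rot: [2.873, -0.367, 0.507]
contact_force: [-0.3, -0.4, -0.2]
opening: 0.541
grasp_force: 64.8
t 6.35 p [507.9 -96.1 223.1] rpy [ 2.873 -0.367  0.507] F [-0.3 -0.4 -0.2] open 0.541 grip 64.8 q [-0.21  0.03  2.19  0.06  0.47  0.86]
mid shift [ 0.1013 -0.2364  0.001 ] rot [ 0.098 -0.151  0.487] | dist 257.0 deg 29.8
over shift [ 0.1506 -0.4272  0.0571] rot [ 0.098 -0.151  0.487] | dist 457.0 deg 29.8
```

```bash
python3 -m crank '[[0.101,-0.236,0,0.098,-0.151,0.487,0.6],[0.101,-0.236,0,0.098,-0.151,0.487,0.6],[0.101,-0.236,0,0.098,-0.151,0.487,0.6],[0.101,-0.236,0,0.098,-0.151,0.487,0.6],[0.101,-0.236,0,0.098,-0.151,0.487,0.6]]'; python3 - <<'E'
from go import *
st()
P=np.r_[tray,0]+50*ty
goto(P+[0,0,120],RT,"over")
E
```

```text
clock: 6.85
eef_pos: [501.9, 105.9, 205.6]
tcp_rot: [-3.137, -0.281, -0.026]
contact_force: [1.1, 0.5, -1.3]
opening: 0.54
grasp_force: 64.8
t 6.85 p [501.9 105.9 205.6] rpy [-3.137 -0.281 -0.026] F [ 1.1  0.5 -1.3] open 0.54 grip 64.8 q [ 0.25  0.11  2.1  -0.12  0.66  1.93]
over shift [-0.0402 -0.2418  0.0786] rot [ 0.    -0.001 -0.002] | dist 257.0 deg 0.1
```

```bash
python3 -m crank '[[-0.04,-0.242,0.02,0,0,0,0.6],[-0.04,-0.242,0.02,0,0,0,0.6],[-0.04,-0.242,0.078,0,0,0,0.6],[-0.04,-0.242,0.078,0,0,0,0.6],[-0.04,-0.242,0.078,0,0,0,0.6]]';python3 -m crank '[[0,0,0,0,0,0,0.6],[0,0,0,0,0,0,0.6]]'; python3 - <<'E'
from go import *
st()
P=np.r_[tray,0]+50*ty
goto(P+[0,0,120],RT,"over");goto(P+[0,0,60],RT,"low");goto(P+[0,0,27],RT,"down")
a,b=cam("top"),cam("side")
crop(a,135,160,255,260,4,"a.png");crop(b,235,220,355,370,4,"b.png")
A,C=cv2.imread("pics/a.png"),cv2.imread("pics/b.png"); A=cv2.copyMakeBorder(A,0,C.shape[0]-A.shape[0],0,0,0); cv2.imwrite("pics/ab2.png",cv2.resize(np.hstack([A,C]),(800,500)))
E
```

```text
clock: 7.35
eef_pos: [489.2, 338.7, 124.5]
tcp_rot: [-3.138, -0.282, -0.02]
contact_force: [-0.0, 0.2, -0.1]
opening: 0.541
grasp_force: 64.9
clock: 7.55
eef_pos: [488.8, 337.2, 124.1]
tcp_rot: [-3.14, -0.28, -0.017]
contact_force: [-0.0, -0.1, -0.7]
opening: 0.538
grasp_force: 64.8
t 7.55 p [488.8 337.2 124.1] rpy [-3.14  -0.28  -0.017] F [-0.  -0.1 -0.7] open 0.538 grip 64.8 q [ 0.7   0.38  1.96 -0.32  0.61  2.53]
over shift [ 0.0008 -0.0112  0.0045] rot [ 0.001 -0.     0.006] | dist 12.0 deg 0.4
low shift [-0.0158 -0.0112  0.0622] rot [ 0.001 -0.     0.006] | dist 65.0 deg 0.4
down shift [-0.0249 -0.0111  0.0939] rot [ 0.001 -0.     0.006] | dist 98.0 deg 0.4
```

View pics/ab2.png

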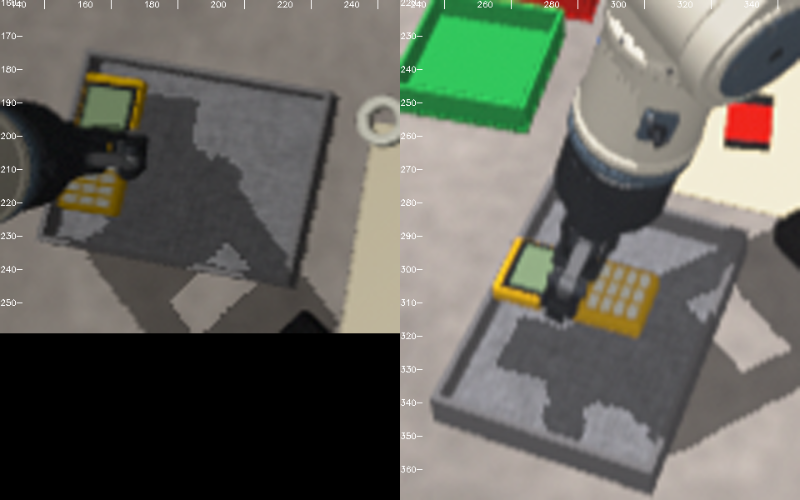

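The phone is held level over the tray, though a little toward its outer wall. The rim corners are clearer here, so I'll refit the tray and the bins.

```bash
sed -i '/^rest=/,$d' fit.py; python3 - <<'E'
from fit import *
k=10/3
a=np.array([[90,53],[335,93],[293,287],[40,240]])/k+[135,160]-.4
b=np.array([[432,398],[555,180],[745,232],[655,466]])-[400,0]; b=b/k+[235,220]-.4
p=fit("tray",rect(170,220,30),a,b)
print("T only",onz(T,a,30).round(0)[:,:2].tolist(),"S",onz(S,b,30).round(0)[:,:2].tolist())
E
```

```text
tray [ 4.8771e+02  2.9587e+02 -5.0000e-02] px err T [[-0.5, -1.8], [-0.4, -1.0], [-0.9, -0.5], [-0.7, -0.3]] S [[1.0, -1.0], [-0.1, -2.7], [2.2, -1.8], [0.7, 0.7]]
T only [[573.0, 399.0], [564.0, 180.0], [396.0, 188.0], [408.0, 408.0]] S [[580.0, 404.0], [563.0, 191.0], [401.0, 198.0], [411.0, 409.0]]
```

```bash
sed -i 's/^tray=.*/tray=np.array([487.5,296.]); tt=-0.05/' go.py; python3 - <<'E'
from go import *
P=np.r_[tray,0]+47*ty
st(); goto(P+[0,0,60],RT,"low");goto(P+[0,0,33],RT,"down"); g=Ro.from_euler("xyz",r.sense()["tcp_rot"]).inv().apply([0,0,-1]); print("world down in tool",g.round(3))
E
```

```text
t 7.75 p [490.1 335.8 126. ] rpy [-3.138 -0.282 -0.021] F [ 0.8  0.5 -1.6] open 0.538 grip 64.8 q [ 0.7   0.38  1.96 -0.32  0.61  2.53]
low shift [-0.0187 -0.0069  0.0633] rot [-0.008 -0.002  0.031] | dist 66.0 deg 1.8
down shift [-0.0263 -0.0068  0.0893] rot [-0.008 -0.002  0.031] | dist 93.0 deg 1.8
world down in tool [-0.278  0.003  0.96 ]
```

```bash
python3 -m crank '[[-0.018,-0.007,0.063,-0.008,-0.002,0.031,0.6],[-0.018,-0.007,0.063,-0.008,-0.002,0.031,0.6],[-0.022,-0.007,0.075,-0.008,-0.002,0.031,0.6],[-0.026,-0.007,0.087,-0.008,-0.002,0.031,0.6],[-0.026,-0.007,0.087,-0.008,-0.002,0.031,0.6]]'; python3 - <<'E'
from go import *
st(); P=np.r_[tray,0]+47*ty
goto(P+[0,0,27],RT)
E
```

```text
clock: 8.25
eef_pos: [488.7, 343.4, 33.5]
tcp_rot: [-3.139, -0.278, -0.052]
contact_force: [-0.2, 0.2, -0.4]
opening: 0.54
grasp_force: 64.8
t 8.25 p [488.7 343.4  33.5] rpy [-3.139 -0.278 -0.052] F [-0.2  0.2 -0.4] open 0.54 grip 64.8 q [ 0.71  0.54  1.99 -0.45  0.45  2.72]
 shift [-0.0006  0.0004  0.0066] rot [0.001 0.001 0.002] | dist 7.0 deg 0.1
```

```bash
D=0; python3 -m crank '[[-0.001,0,0.002,0,0,0,0.6],[-0.001,0,0.004,0,0,0,0.6],[-0.001,0,0.004,0,0,0,0.6]]'|grep -E "pos|force"; python3 -m crank '[[0,0,0.001,0,0,0,0.6],[0,0,0.001,0,0,0,0.6]]'|grep -E "pos|force";python3 -m crank '[[0,0,0.001,0,0,0,0.6],[0,0,0.001,0,0,0,0.6]]'|grep -E "pos|force"
```

```text
eef_pos: [489.6, 344.4, 30.8]
contact_force: [-0.5, -0.4, -0.6]
grasp_force: 64.8
eef_pos: [489.6, 344.3, 29.6]
contact_force: [1.1, 0.0, -0.4]
grasp_force: 64.8
eef_pos: [489.8, 344.1, 28.4]
contact_force: [0.2, -0.7, -1.0]
grasp_force: 64.8
```

```bash
for i in 1; do python3 -m crank '[[0,0,0.001,0,0,0,0.6],[0,0,0.001,0,0,0,0.6]]'|grep -E "pos|force";python3 -m crank '[[0,0,0.001,0,0,0,0.6],[0,0,0.001,0,0,0,0.6]]'|grep -E "pos|force"; python3 -m crank '[[0,0,0.001,0,0,0,0.6],[0,0,0.001,0,0,0,0.6]]'|grep -E "pos|force"; done
```

```text
eef_pos: [490.0, 344.2, 27.7]
contact_force: [-1.8, -0.8, 3.8]
grasp_force: 65.4
eef_pos: [490.0, 344.2, 27.6]
contact_force: [-9.9, -2.2, 19.8]
grasp_force: 67.2
eef_pos: [490.1, 344.2, 27.6]
contact_force: [-18.0, -4.0, 33.9]
grasp_force: 69.0
```

```bash
python3 -m crank '[[0,0,-0.002,0,0,0,0.6],[0,0,-0.002,0,0,0,0.6]]'|grep -E "pos|force"; python3 -m crank '[[0,0,0,0,0,0,0.4],[0,0,0,0,0,0,0.3],[0,0,0,0,0,0,0.25],[0,0,0,0,0,0,0.25]]'; python3 -m crank '[[0.006,0,-0.02,0,0,0,0.25],[0.014,0,-0.05,0,0,0,0.25],[0.028,0,-0.1,0,0,0,0.25],[0.042,0,-0.15,0,0,0,0.25],[0.042,0,-0.15,0,0,0,0.25]]'|grep -E "pos|force";  python3 - <<'E'
from go import *
st()
goto([429,30,200],down(3.36-np.pi/2),"a"); goto([428.7,-158.7,120],down(3.36-np.pi/2),"b")
E
```

```text
eef_pos: [490.1, 344.4, 27.8]
contact_force: [0.1, 0.7, -0.6]
grasp_force: 64.8
clock: 10.15
eef_pos: [490.1, 344.0, 27.2]
tcp_rot: [-3.138, -0.279, -0.052]
contact_force: [-0.3, -0.8, -0.2]
opening: 0.752
grasp_force: 0.0
eef_pos: [491.9, 346.0, 189.9]
contact_force: [1.1, 0.4, 0.2]
grasp_force: 0.0
t 10.65 p [491.9 346.  189.9] rpy [-3.13  -0.287 -0.054] F [1.1 0.4 0.2] open 0.751 grip 0.0 q [ 0.71  0.29  1.91 -0.28  0.75  2.52]
a shift [-0.041   0.3186 -0.0263] rot [ 0.256 -0.211 -1.827] | dist 322.0 deg 106.4
b shift [-0.0542  0.508   0.051 ] rot [ 0.256 -0.211 -1.827] | dist 513.0 deg 106.4
```

```bash
python3 -m crank '[[-0.04,0.318,-0.026,0.256,-0.211,-1.827,0.25],[-0.04,0.318,-0.026,0.256,-0.211,-1.827,0.25],[-0.04,0.318,-0.026,0.256,-0.211,-1.827,0.25],[-0.04,0.318,-0.026,0.256,-0.211,-1.827,0.25],[-0.04,0.318,-0.026,0.256,-0.211,-1.827,0.25]]' >/dev/null;  python3 - <<'E'
from go import *
st()
goto([429,-60,180],down(3.36-np.pi/2),"a"); goto([428.7,-158.7,120],down(3.36-np.pi/2),"b")
E
```

```text
t 11.15 p [453.5 155.3 190.3] rpy [ 3.085 -0.193  0.524] F [ 1.5  0.  -0.7] open 0.751 grip 0.0 q [ 0.34  0.11  2.13 -0.03  0.71  1.42]
a shift [-0.1285  0.1747 -0.0046] rot [ 0.171 -0.13  -1.266] | dist 217.0 deg 73.6
b shift [-0.1887  0.2571  0.0495] rot [ 0.171 -0.13  -1.266] | dist 323.0 deg 73.6
```

```bash
python3 -m crank '[[-0.129,0.175,-0.005,0.171,-0.13,-1.266,0.25],[-0.129,0.175,-0.005,0.171,-0.13,-1.266,0.25],[-0.129,0.175,-0.005,0.171,-0.13,-1.266,0.25],[-0.129,0.175,-0.005,0.171,-0.13,-1.266,0.25],[-0.129,0.175,-0.005,0.171,-0.13,-1.266,0.25]]' >/dev/null;  python3 - <<'E'
from go import *
st()
goto([428.7,-158.7,80],down(3.36-np.pi/2),"b")
E
```

```text
t 11.65 p [432.6 -30.  181.6] rpy [ 3.077 -0.097  1.074] F [ 1.5  0.4 -0.5] open 0.752 grip 0.0 q [-0.12  0.1   2.15  0.09  0.8   0.32]
b shift [-0.1243  0.052   0.0935] rot [ 0.096 -0.07  -0.718] | dist 164.0 deg 41.7
```

```bash
python3 -m crank '[[-0.124,0.052,0.02,0.096,-0.07,-0.718,0.25],[-0.124,0.052,0.04,0.096,-0.07,-0.718,0.25],[-0.124,0.052,0.06,0.096,-0.07,-0.718,0.25],[-0.124,0.052,0.093,0.096,-0.07,-0.718,0.25],[-0.124,0.052,0.093,0.096,-0.07,-0.718,0.25]]' >/dev/null;  python3 - <<'E'
from go import *
st()
goto([429,-158.7,60],down(3.36-np.pi/2),"b");goto([429,-158.7,24],down(3.36-np.pi/2),"c")
E
```

```text
t 12.15 p [ 425.8 -157.7   75.8] rpy [-3.137 -0.005  1.774] F [-0.7  1.   1. ] open 0.747 grip 0.0 q [-0.36  0.36  2.12  0.    0.67 -0.56]
b shift [-0.0017  0.003   0.0158] rot [-0.005 -0.005 -0.016] | dist 16.0 deg 1.0
c shift [-0.0019  0.0032  0.0518] rot [-0.005 -0.005 -0.016] | dist 52.0 deg 1.0
```

```bash
python3 -m crank '[[-0.002,0.003,0.016,-0.005,-0.005,-0.016,0.25],[-0.002,0.003,0.016,-0.005,-0.005,-0.016,0.25],[-0.002,0.003,0.035,-0.005,-0.005,-0.016,0.25],[-0.002,0.003,0.052,-0.005,-0.005,-0.016,0.25],[-0.002,0.003,0.052,-0.005,-0.005,-0.016,0.25]]' |grep -E "pos|force"; python3 -m crank '[[0,0,0,0,0,0,0.25],[0,0,0,0,0,0,0.4],[0,0,0,0,0,0,0.5],[0,0,0,0,0,0,0.6],[0,0,0,0,0,0,0.6]]' 50|grep -vE "rot"
```

```text
eef_pos: [431.0, -157.7, 27.8]
contact_force: [0.5, -0.0, 0.4]
grasp_force: 0.0
clock: 13.15
eef_pos: [432.6, -158.3, 30.2]
contact_force: [-2.8, 0.3, 10.9]
opening: 0.531
grasp_force: 49.3
```

```bash
python3 -m crank '[[0,0,0,0,0,0,0.6],[0,0,0,0,0,0,0.6]]' |grep -vE "rot"; python3 - <<'E'
from go import *
st(); crop(cam("side"),310,170,400,260,5,"s1.png")
E
```

```text
clock: 13.35
eef_pos: [432.6, -158.3, 30.2]
contact_force: [-2.9, 1.4, 10.8]
opening: 0.536
grasp_force: 49.3
t 13.35 p [ 432.6 -158.3   30.2] rpy [3.133 0.004 1.786] F [-2.9  1.4 10.8] open 0.536 grip 49.3 q [-0.35  0.45  2.14  0.    0.54 -0.57]
```

View pics/s1.png

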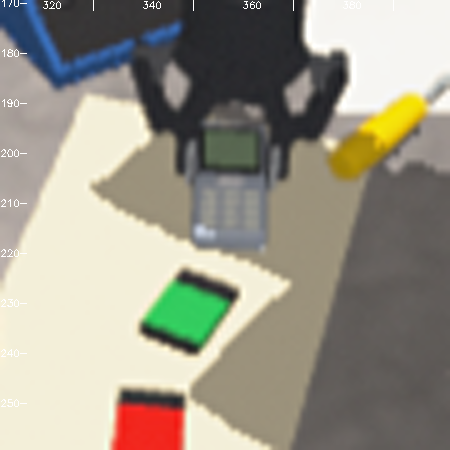

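Side view: the silver phone (350–372, 194–218) is between the fingers, but the TCP sits at z=30, so the pads may only catch its top edge. I'll reopen, lower and regrip.

```bash
python3 -m crank '[[0,0,0,0,0,0,0.25],[0,0,0,0,0,0,0.25],[0,0,0,0,0,0,0.25]]' |grep -vE "rot"; python3 -m crank '[[0,0,0.003,0,0,0,0.25],[0,0,0.003,0,0,0,0.25],[0,0,0.006,0,0,0,0.25],[0,0,0.006,0,0,0,0.25]]' |grep -vE "rot"
```

```text
clock: 13.7
eef_pos: [432.5, -158.2, 29.2]
contact_force: [0.2, -0.7, 0.3]
opening: 0.748
grasp_force: 0.0
clock: 14.1
eef_pos: [432.1, -158.1, 22.4]
contact_force: [-0.3, 0.0, 0.6]
opening: 0.748
grasp_force: 0.0
```

```bash
python3 -m crank '[[0,0,0,0,0,0,0.4],[0,0,0,0,0,0,0.45],[0,0,0,0,0,0,0.6],[0,0,0,0,0,0,0.6],[0,0,0,0,0,0,0.6]]' 60|grep -vE "rot"
```

```text
clock: 14.6
eef_pos: [432.3, -158.2, 23.2]
contact_force: [-1.2, 0.5, 6.2]
opening: 0.545
grasp_force: 60.8
```

```bash
python3 -m crank '[[0,0,-0.01,0,0,0,0.6],[0,0,-0.04,0,0,0,0.6],[0,0,-0.09,0,0,0,0.6],[0,0,-0.14,0,0,0,0.6],[0,0,-0.15,0,0,0,0.6]]' |grep -vE "rot"; python3 - <<'E'
from go import *
P=np.r_[tray,0]-47*ty
st(); goto([440,40,175],down(np.pi-.05),"a");goto(P+[0,0,120],down(np.pi-.05),"b")
E
```

```text
clock: 15.1
eef_pos: [433.6, -158.8, 178.3]
contact_force: [-0.7, 0.2, -2.3]
opening: 0.54
grasp_force: 62.6
t 15.1 p [ 433.6 -158.8  178.3] rpy [3.127 0.008 1.787] F [-0.7  0.2 -2.3] open 0.54 grip 62.6 q [-0.36  0.18  2.05  0.    0.89 -0.57]
a shift [0.1929 0.0488 0.0025] rot [ 0.007  0.017 -1.305] | dist 199.0 deg 74.8
b shift [0.3879 0.1368 0.0572] rot [ 0.007  0.017 -1.305] | dist 415.0 deg 74.8
```

```bash
python3 -m crank '[[0.193,0.05,0,0,0.01,-1.305,0.6],[0.193,0.05,0,0,0.01,-1.305,0.6],[0.193,0.05,0,0,0.01,-1.305,0.6],[0.193,0.05,0,0,0.01,-1.305,0.6],[0.193,0.05,0,0,0.01,-1.305,0.6]]' >/dev/null; python3 - <<'E'
from go import *
P=np.r_[tray,0]-47*ty
st(); goto(P+[0,0,120],down(np.pi-.05),"b")
E
```

```text
t 15.6 p [438.2  46.3 172.4] rpy [3.135e+00 2.000e-03 2.548e+00] F [ 0.1 -0.5 -1.3] open 0.541 grip 62.5 q [ 0.1   0.16  2.09  0.    0.88 -0.88]
b shift [0.0746 0.194  0.0535] rot [ 0.006  0.004 -0.544] | dist 215.0 deg 31.1
```

```bash
python3 -m crank '[[0.075,0.194,0.01,0,0,-0.544,0.6],[0.075,0.194,0.02,0,0,-0.544,0.6],[0.075,0.194,0.053,0,0,-0.544,0.6],[0.075,0.194,0.053,0,0,-0.544,0.6],[0.075,0.194,0.053,0,0,-0.544,0.6]]' >/dev/null;  python3 -m crank '[[0,0,0,0,0,0,0.6]]' >/dev/null; python3 - <<'E'
from go import *
P=np.r_[tray,0]-47*ty
st(); goto(P+[0,0,33],down(np.pi-.05),"b")
a,b=cam("top"),cam("side")
crop(a,135,160,255,260,4,"a.png");crop(b,235,220,355,370,4,"b.png")
A,C=cv2.imread("pics/a.png"),cv2.imread("pics/b.png"); A=cv2.copyMakeBorder(A,0,C.shape[0]-A.shape[0],0,0,0); cv2.imwrite("pics/ab3.png",cv2.resize(np.hstack([A,C]),(800,500)))
E
```

```text
t 16.2 p [486.8 245.2 118.8] rpy [3.140e+00 3.000e-03 3.082e+00] F [-0.1  0.6 -1.1] open 0.544 grip 62.6 q [ 0.46  0.39  1.92  0.    0.83 -1.05]
b shift [0.0022 0.0036 0.0858] rot [ 0.002  0.003 -0.009] | dist 86.0 deg 0.6
```

View pics/ab3.png

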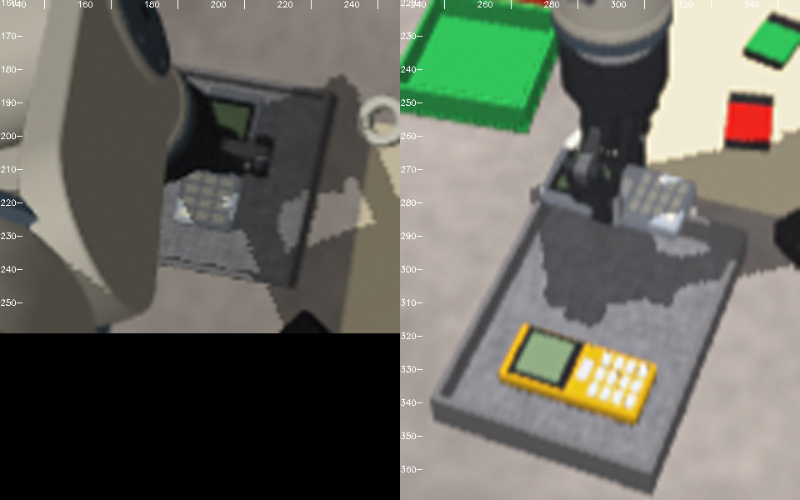

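The yellow phone lies flat in the tray at (290,335 in the crop). The silver one is held level above the other half. Lowering it now.

```bash
python3 -m crank '[[0.002,0.004,0.04,0,0,-0.009,0.6],[0.002,0.004,0.06,0,0,-0.009,0.6],[0.002,0.004,0.075,0,0,-0.009,0.6],[0.002,0.004,0.086,0,0,-0.009,0.6],[0.002,0.004,0.086,0,0,-0.009,0.6]]' |grep -E "pos|force"; python3 -m crank '[[0,0,0.001,0,0,0,0.6],[0,0,0.002,0,0,0,0.6],[0,0,0.002,0,0,0,0.6]]'|grep -E "pos|force"; python3 -m crank '[[0,0,0.001,0,0,0,0.6],[0,0,0.001,0,0,0,0.6]]'|grep -E "pos|force"
```

```text
eef_pos: [485.8, 247.1, 33.7]
contact_force: [-0.9, -0.2, -0.9]
grasp_force: 62.6
eef_pos: [486.7, 248.3, 33.0]
contact_force: [0.2, 0.2, -1.9]
grasp_force: 62.6
eef_pos: [486.3, 248.2, 31.5]
contact_force: [0.2, 0.3, -2.1]
grasp_force: 62.6
```

```bash
python3 -m crank '[[0,0,0.001,0,0,0,0.6],[0,0,0.001,0,0,0,0.6]]'|grep -E "pos|force"
```

```text
eef_pos: [486.2, 248.1, 30.3]
contact_force: [-0.6, -0.1, -1.2]
grasp_force: 62.6
```

```bash
python3 -m crank '[[0,0,0.001,0,0,0,0.6],[0,0,0.002,0,0,0,0.6],[0,0,0.002,0,0,0,0.6]]'|grep -E "pos|force"; python3 -m crank '[[0,0,0.001,0,0,0,0.6],[0,0,0.001,0,0,0,0.6]]'|grep -E "pos|force"
```

```text
eef_pos: [486.3, 248.1, 28.3]
contact_force: [-0.6, 0.9, -0.8]
grasp_force: 62.7
eef_pos: [486.3, 248.1, 28.2]
contact_force: [-3.7, -2.4, 13.6]
grasp_force: 64.2
```

```bash
python3 -m crank '[[0,0,-0.001,0,0,0,0.6],[0,0,-0.001,0,0,0,0.4],[0,0,-0.001,0,0,0,0.3],[0,0,-0.001,0,0,0,0.25],[0,0,-0.001,0,0,0,0.25]]'|grep -E "pos|force|open"; python3 -m crank '[[0,0,-0.02,0,0,0,0.25],[0,0,-0.06,0,0,0,0.25],[0,0,-0.1,0,0,0,0.25],[0,0,-0.12,0,0,0,0.25],[0,0,-0.12,0,0,0,0.25]]'|grep -E "pos|force";  python3 - <<'E'
from go import *
st(); goto([430,-42,100],down(1.37),"a")
E
```

```text
eef_pos: [486.2, 248.1, 28.2]
contact_force: [-0.6, -0.1, -0.3]
opening: 0.752
grasp_force: 0.0
eef_pos: [487.4, 248.6, 151.4]
contact_force: [0.2, 0.5, -0.6]
grasp_force: 0.0
t 19.0 p [487.4 248.6 151.4] rpy [3.136 0.01  3.09 ] F [ 0.2  0.5 -0.6] open 0.751 grip 0.0 q [ 0.47  0.35  1.9   0.    0.89 -1.05]
a shift [ 0.0427 -0.2935  0.0493] rot [0.013 0.002 1.72 ] | dist 301.0 deg 98.5
```

```bash
python3 -m crank '[[0.043,-0.293,0,0,0,1.72,0.25],[0.043,-0.293,0,0,0,1.72,0.25],[0.043,-0.293,0,0,0,1.72,0.25],[0.043,-0.293,0,0,0,1.72,0.25],[0.043,-0.293,0,0,0,1.72,0.25]]' >/dev/null; python3 - <<'E'
from go import *
st(); goto([430,-42,100],down(1.37),"a")
E
```

```text
t 19.5 p [435.2   1.  146.4] rpy [3.137e+00 1.000e-03 2.334e+00] F [ 0.  -0.1  0.4] open 0.744 grip 0.0 q [-0.    0.2   2.12  0.    0.81 -0.77]
a shift [-0.0275 -0.0337  0.0463] rot [ 0.005 -0.002  0.964] | dist 63.0 deg 55.2
```

```bash
python3 -m crank '[[-0.027,-0.034,0.02,0,0,0.964,0.25],[-0.027,-0.034,0.046,0,0,0.964,0.25],[-0.027,-0.034,0.046,0,0,0.964,0.25],[-0.027,-0.034,0.046,0,0,0.964,0.25],[-0.027,-0.034,0.046,0,0,0.964,0.25]]' >/dev/null; python3 -m crank '[[0,0,0,0,0,0.214,0.25],[0,0,0,0,0,0.214,0.25],[0,0,0,0,0,0.214,0.25]]' >/dev/null; python3 - <<'E'
from go import *
st(); goto([430.5,-42,30],down(1.37),"a")
E
```

```text
t 20.3 p [430.4 -40.2 100.3] rpy [ 3.139 -0.004  1.375] F [-0.3  0.6 -0.5] open 0.75 grip 0.0 q [-0.1   0.28  2.16  0.01  0.7   0.09]
a shift [-0.002   0.0003  0.0703] rot [ 0.003 -0.004  0.005] | dist 70.0 deg 0.4
```

```bash
python3 -m crank '[[-0.002,0,0.04,0,0,0.005,0.25],[-0.002,0,0.065,0,0,0.005,0.25],[-0.002,0,0.07,0,0,0.005,0.25],[-0.002,0,0.07,0,0,0.005,0.25]]' |grep -E "pos|force"; python3 -m crank '[[0,0,0.004,0,0,0,0.25],[0,0,0.008,0,0,0,0.25],[0,0,0.008,0,0,0,0.25]]' |grep -E "pos|force"
```

```text
eef_pos: [430.1, -42.0, 30.5]
contact_force: [-0.8, -0.2, 0.5]
grasp_force: 0.0
eef_pos: [431.4, -42.1, 23.5]
contact_force: [-0.9, 0.3, 0.6]
grasp_force: 0.0
```

```bash
python3 -m crank '[[0,0,0.002,0,0,0,0.25],[0,0,0.002,0,0,0,0.4],[0,0,0.002,0,0,0,0.5]]' 40|grep -E "pos|force"; python3 -m crank '[[0,0,0,0,0,0,0.6],[0,0,0,0,0,0,0.7],[0,0,0,0,0,0,0.7],[0,0,0,0,0,0,0.7]]' |grep -E "pos|force|open"; python3 -m crank '[[0,0,-0.01,0,0,0,0.7],[0,0,-0.04,0,0,0,0.7],[0,0,-0.08,0,0,0,0.7],[0,0,-0.12,0,0,0,0.7],[0,0,-0.14,0,0,0,0.7]]' |grep -E "pos|force|open"; python3 - <<'E'
from go import *
st(); goto([673,64,140],down(1.57+.09),"a")
T=cam("top"); S=cam("side")
for n,f in(("t",T),("s",S)):
  h=cv2.cvtColor(f["image"],cv2.COLOR_RGB2HSV); h[:, :,0][h[:,:,1]<130]=90
  for c,(lo,hi) in dict(g=(50,75),r=(0,4)).items():
    m=((h[:,:,0]>=lo)&(h[:,:,0]<=hi)&(h[:,:,2]>60)).astype(np.uint8); k,l,stt,ce=cv2.connectedComponentsWithStats(m)
    i=1+stt[1:,4].argmax(); q=cv2.minAreaRect(np.argwhere(l==i)[:,::-1].astype(np.float32)); print(n,c,stt[i],ce[i].round(1),[onz(f,[ce[i]],z)[0].round(0)[:2].tolist() for z in(5,20,35)])
E
```

```text
eef_pos: [431.2, -42.1, 21.4]
contact_force: [0.2, 0.2, -0.4]
grasp_force: 0.0
eef_pos: [431.3, -42.1, 21.4]
contact_force: [-0.5, 0.2, 6.0]
opening: 0.454
grasp_force: 40.6
eef_pos: [431.4, -42.6, 164.7]
contact_force: [0.5, -0.4, -0.8]
opening: 0.453
grasp_force: 40.3
t 22.2 p [431.4 -42.6 164.7] rpy [ 3.133 -0.004  1.371] F [ 0.5 -0.4 -0.8] open 0.453 grip 40.3 q [-0.1   0.16  2.11  0.    0.85  0.09]
a shift [0.1524 0.2154 0.0272] rot [ 0.009 -0.003 -0.289] | dist 265.0 deg 16.6
t g [ 257  134   46   45 1833] [280.3 155.9] [[681.0, 68.0], [676.0, 66.0], [672.0, 64.0]]
t r [ 307  142   44   45 1901] [329.  163.7] [[674.0, -79.0], [670.0, -79.0], [665.0, -79.0]]
s g [ 232  218   52   42 1594] [258.2 237.8] [[686.0, 60.0], [680.0, 73.0], [673.0, 86.0]]
s r [ 254  189   47   37 1232] [278.2 205.8] [[678.0, -94.0], [672.0, -79.0], [665.0, -63.0]]
```

```bash
python3 -m crank '[[0.154,0.217,0.01,0,0,-0.289,0.7],[0.154,0.217,0.01,0,0,-0.289,0.7],[0.154,0.217,0.01,0,0,-0.289,0.7],[0.154,0.217,0.027,0,0,-0.289,0.7],[0.154,0.217,0.027,0,0,-0.289,0.7]]' >/dev/null; python3 -m crank '[[0,0,0,0,0,0,0.7],[0,0,0,0,0,0,0.7]]'>/dev/null; python3 - <<'E'
from go import *
st(); goto([675,66,34],down(1.57+.09),"a")
E
```

```text
t 23.0 p [656.8  58.6 136.7] rpy [ 3.140e+00 -2.000e-03  1.661e+00] F [-0.4  0.5 -0.6] open 0.454 grip 40.4 q [ 0.09  0.52  1.65  0.    0.97 -0.01]
a shift [0.0055 0.0186 0.1028] rot [ 0.002 -0.002  0.001] | dist 105.0 deg 0.2
```

```bash
python3 -m crank '[[0.006,0.019,0.02,0,0,0,0.7],[0.006,0.019,0.05,0,0,0,0.7],[0.006,0.019,0.08,0,0,0,0.7],[0.006,0.019,0.102,0,0,0,0.7],[0.006,0.019,0.102,0,0,0,0.7]]' |grep -E "pos|force"; python3 -m crank '[[0,0,0.003,0,0,0,0.7],[0,0,0.003,0,0,0,0.7]]'|grep -E "pos|force"; python3 -m crank '[[0,0,0.002,0,0,0,0.7],[0,0,0.002,0,0,0,0.7]]'|grep -E "pos|force"
```

```text
eef_pos: [672.5, 65.2, 33.8]
contact_force: [-0.4, 0.2, -1.0]
grasp_force: 40.4
eef_pos: [676.8, 65.9, 35.3]
contact_force: [-0.5, 0.2, -1.0]
grasp_force: 40.4
eef_pos: [676.9, 66.2, 33.0]
contact_force: [-1.0, 0.5, 0.8]
grasp_force: 40.4
```

```bash
python3 -m crank '[[0,0,0.002,0,0,0,0.7],[0,0,0.004,0,0,0,0.7],[0,0,0.004,0,0,0,0.7]]'|grep -E "pos|force"; python3 -m crank '[[0,0,0.002,0,0,0,0.7],[0,0,0.002,0,0,0,0.7]]'|grep -E "pos|force"
```

```text
eef_pos: [676.3, 66.2, 27.8]
contact_force: [0.3, -0.2, -1.2]
grasp_force: 40.4
eef_pos: [676.6, 66.2, 26.5]
contact_force: [-1.5, -0.8, 4.8]
grasp_force: 41.0
```

```bash
python3 -m crank '[[0,0,-0.001,0,0,0,0.45],[0,0,-0.001,0,0,0,0.35],[0,0,-0.001,0,0,0,0.32],[0,0,-0.001,0,0,0,0.32]]'|grep -E "open|force"; python3 -m crank '[[0,0,-0.02,0,0,0,0.3],[0,0,-0.06,0,0,0,0.3],[0,0,-0.1,0,0,0,0.25],[0,0,-0.12,0,0,0,0.25],[0,0,-0.12,0,0,0,0.25]]'|grep -E "pos|force";  python3 - <<'E'
from go import *
st(); goto([429.5,60.5,100],down(1.75),"a")
E
```

```text
contact_force: [-0.6, -1.1, -0.6]
opening: 0.681
grasp_force: 0.0
eef_pos: [678.0, 66.0, 151.0]
contact_force: [0.2, -0.4, -0.6]
grasp_force: 0.0
t 25.3 p [678.  66. 151.] rpy [ 3.13e+00 -2.00e-03  1.66e+00] F [ 0.2 -0.4 -0.6] open 0.744 grip 0.0 q [0.09 0.53 1.59 0.   1.01 0.  ]
a shift [ 0.0164 -0.2486  0.0481] rot [ 0.012 -0.002 -0.09 ] | dist 254.0 deg 5.2
```

```bash
python3 -m crank '[[0.016,-0.248,0,0,0,-0.09,0.25],[0.016,-0.248,0,0,0,-0.09,0.25],[0.016,-0.248,0.01,0,0,-0.09,0.25],[0.016,-0.248,0.048,0,0,-0.09,0.25],[0.016,-0.248,0.048,0,0,-0.09,0.25]]' >/dev/null; python3 -m crank '[[0,0,0,0,0,0,0.25],[0,0,0,0,0,0,0.25]]'>/dev/null; python3 - <<'E'
from go import *
st(); goto([430.5,60,30],down(1.75),"a")
E
```

```text
t 26.0 p [433.3  59.9 100.2] rpy [ 3.139e+00 -2.000e-03  1.750e+00] F [-0.5  0.1  0.2] open 0.751 grip 0.0 q [ 0.13  0.29  2.15  0.    0.7  -0.05]
a shift [ 0.0005 -0.003   0.0702] rot [ 0.003 -0.002 -0.   ] | dist 70.0 deg 0.2
```

```bash
python3 -m crank '[[0,-0.003,0.04,0,0,0,0.25],[0,-0.003,0.065,0,0,0,0.25],[0,-0.003,0.07,0,0,0,0.25],[0,-0.003,0.07,0,0,0,0.25]]' |grep -E "pos|force"; python3 -m crank '[[0,0,0.004,0,0,0,0.25],[0,0,0.009,0,0,0,0.25],[0,0,0.009,0,0,0,0.25],[0,0,0.009,0,0,0,0.25]]' |grep -E "pos|force"
```

```text
eef_pos: [433.2, 59.8, 30.7]
contact_force: [-0.3, 0.0, 0.5]
grasp_force: 0.0
eef_pos: [432.9, 59.8, 22.6]
contact_force: [-0.0, -0.6, -0.4]
grasp_force: 0.0
```

```bash
python3 -m crank '[[0,0,0.001,0,0,0,0.25],[0,0,0.001,0,0,0,0.4],[0,0,0.001,0,0,0,0.5]]' 40|grep -E "pos|force"; python3 -m crank '[[0,0,0,0,0,0,0.6],[0,0,0,0,0,0,0.7],[0,0,0,0,0,0,0.7],[0,0,0,0,0,0,0.7]]' |grep -E "pos|force|open"; python3 -m crank '[[0,0,-0.01,0,0,0,0.7],[0,0,-0.04,0,0,0,0.7],[0,0,-0.08,0,0,0,0.7],[0,0,-0.12,0,0,0,0.7],[0,0,-0.14,0,0,0,0.7]]' |grep -E "pos|force|open"; python3 - <<'E'
from go import *
st(); goto([670,-78,140],down(1.57+.08),"a")
E
```

```text
eef_pos: [432.6, 59.7, 21.3]
contact_force: [-0.2, 0.7, 0.8]
grasp_force: 0.2
eef_pos: [432.6, 59.8, 21.5]
contact_force: [-1.6, -0.1, 7.2]
opening: 0.453
grasp_force: 39.4
eef_pos: [433.0, 59.5, 164.8]
contact_force: [-0.3, -0.5, -0.5]
opening: 0.453
grasp_force: 40.9
t 28.0 p [433.   59.5 164.8] rpy [ 3.132e+00 -2.000e-03  1.750e+00] F [-0.3 -0.5 -0.5] open 0.453 grip 40.9 q [ 0.13  0.17  2.11  0.    0.85 -0.05]
a shift [-0.1775  0.2085  0.0266] rot [ 0.01  -0.002  0.1  ] | dist 275.0 deg 5.7
```

```bash
python3 -m crank '[[-0.177,0.208,0,0,0,0.1,0.7],[-0.177,0.208,0,0,0,0.1,0.7],[-0.177,0.208,0.01,0,0,0.1,0.7],[-0.177,0.208,0.01,0,0,0.1,0.7],[-0.177,0.208,0.026,0,0,0.1,0.7]]' >/dev/null; python3 -m crank '[[0,0,0,0,0,0,0.7],[0,0,0,0,0,0,0.7]]'>/dev/null; python3 - <<'E'
from go import *
st(); goto([670,-78,36],down(1.57+.08),"a")
E
```

```text
t 28.7 p [646.2 -65.7 142.3] rpy [ 3.138e+00 -3.000e-03  1.649e+00] F [-1.2  0.5 -0.1] open 0.452 grip 40.9 q [-0.11  0.5   1.67  0.    0.97 -0.19]
a shift [-0.0144  0.0224  0.1063] rot [ 0.004 -0.003 -0.002] | dist 110.0 deg 0.3
```

```bash
python3 -m crank '[[-0.014,0.022,0.02,0,0,0,0.7],[-0.014,0.022,0.05,0,0,0,0.7],[-0.014,0.022,0.08,0,0,0,0.7],[-0.014,0.022,0.105,0,0,0,0.7],[-0.014,0.022,0.105,0,0,0,0.7]]' |grep -E "pos|force"; python3 -m crank '[[0,0,0.004,0,0,0,0.7],[0,0,0.004,0,0,0,0.7],[0,0,0.006,0,0,0,0.7],[0,0,0.006,0,0,0,0.7]]'|grep -E "pos|force"; python3 -m crank '[[0,0,0.002,0,0,0,0.7],[0,0,0.002,0,0,0,0.7]]'|grep -E "pos|force"
```

```text
eef_pos: [666.5, -76.0, 35.5]
contact_force: [-1.1, 0.7, -0.1]
grasp_force: 40.8
eef_pos: [670.6, -77.1, 33.1]
contact_force: [0.2, -0.3, -0.1]
grasp_force: 40.9
eef_pos: [670.1, -77.1, 30.1]
contact_force: [-0.3, 0.5, -1.5]
grasp_force: 40.9
```

```bash
python3 -m crank '[[0,0,0.002,0,0,0,0.7],[0,0,0.002,0,0,0,0.7]]'|grep -E "pos|force";python3 -m crank '[[0,0,0.002,0,0,0,0.7],[0,0,0.002,0,0,0,0.7]]'|grep -E "pos|force"
```

```text
eef_pos: [669.9, -77.1, 27.7]
contact_force: [0.3, 0.1, -0.4]
grasp_force: 40.9
eef_pos: [670.2, -77.1, 26.7]
contact_force: [-3.3, 0.0, 7.5]
grasp_force: 41.6
```

```bash
python3 -m crank '[[0,0,-0.001,0,0,0,0.45],[0,0,-0.001,0,0,0,0.35],[0,0,-0.001,0,0,0,0.32],[0,0,-0.001,0,0,0,0.32]]'|grep -E "open|force"; python3 -m crank '[[0,0,-0.02,0,0,0,0.3],[0,0,-0.06,0,0,0,0.3],[0,0,-0.1,0,0,0,0.25],[0,0,-0.15,0,0,0,0.25],[0,0,-0.17,0,0,0,0.25]]'|grep -E "pos|force"; python3 -m crank '[[0.05,-0.15,0,0,0,0,0.25],[0.0,-0.2,-0.05,0,0,0,0.25],[0.0,-0.25,-0.05,0,0,0,0.25],[0.0,-0.25,-0.05,0,0,0,0.25],[0.0,-0.25,-0.05,0,0,0,0.25]]'|grep -E "pos|force"; python3 -m crank '[[-0.2,-0.1,0,0,0,0,0.25],[-0.2,-0.1,0,0,0,0,0.25],[-0.2,-0.1,0,0,0,0,0.25],[-0.2,-0.1,0,0,0,0,0.25],[-0.2,-0.1,0,0,0,0,0.25]]'|grep -E "pos|force"; python3 - <<'E'
from go import *
st(); a,b=cam("top"),cam("side")
crop(a,135,120,395,290,3,"a.png");A=cv2.imread("pics/a.png");crop(b,225,120,405,370,2,"b.png");B=cv2.imread("pics/b.png")
A=cv2.resize(A,(480,314)); h=max(A.shape[0],B.shape[0]); B=B[:, :320]
cv2.imwrite("pics/fin.png",np.hstack([cv2.copyMakeBorder(x,0,h-x.shape[0],0,0,0) for x in(A,B)]))
E
```

```text
contact_force: [0.2, -0.3, -0.3]
opening: 0.677
grasp_force: 0.0
eef_pos: [671.2, -77.8, 202.2]
contact_force: [0.8, -0.3, 0.1]
grasp_force: 0.0
eef_pos: [426.8, -96.0, 243.8]
contact_force: [0.3, -0.5, 1.5]
grasp_force: 0.0
eef_pos: [343.4, -306.2, 243.0]
contact_force: [0.4, 0.7, 0.5]
grasp_force: 0.0
t 32.1 p [ 343.4 -306.2  243. ] rpy [ 3.136e+00 -1.000e-03  1.648e+00] F [0.4 0.7 0.5] open 0.747 grip 0.0 q [-0.73  0.1   1.98  0.01  1.06 -0.81]
```

View pics/fin.png

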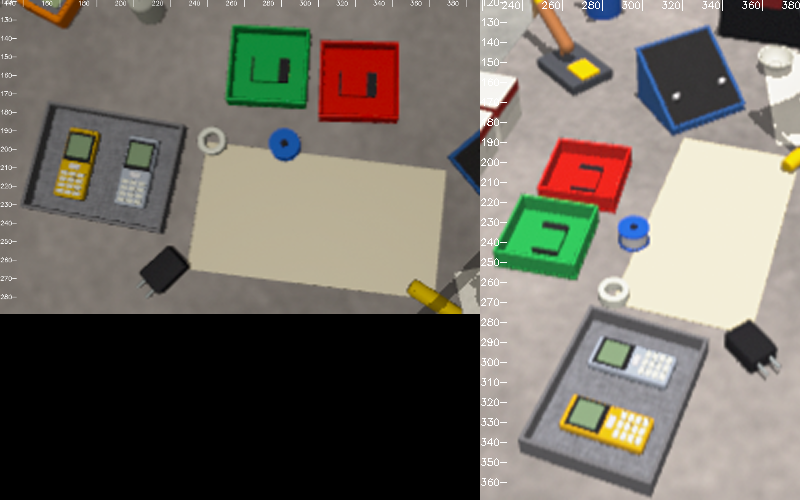

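Both phones lie flat in the tray, screen up and side by side. The green battery is in the green bin at (270,67) and the red one in the red bin at (358,80). The bystanders in view haven't moved, so I'll hand in.

```bash
python3 -c "
from rig import sign_off
print(sign_off())"
```

```text
the job is handed in; nothing more can be done
None
```

The job is done and handed in at about 32 s: both phones lie flat, screen up and side by side in the grey tray, and the green and red batteries are in their matching bins.

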